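Snap the end cover into a flange bearing housing with a drift

ROBOT

A 6-joint arm with a two-finger parallel gripper is mounted at the origin on a cart in front of the work surface, level with it; the furniture and walls round the work are solid. World frame = base frame: x ahead of the robot, y to its left, z up, the work surface at z = 0. Lengths are in m, angles in rad, forces in N, time in s.
With the tool pointing down it reaches from about 0.225 to 0.875 m from the base axis. Payload 3.4 kg.
Tool frame: the origin (TCP) lies on the centre line of the jaws, within the pads' length; the fingertips stand 11 mm ahead of it and the grasp point (between the pads) lies 8 mm behind it; z points along the fingers, y is the line along which they close (so a half turn about z gives the same grasp; the last joint's range is limited). The gripper opens to 85 mm and grips with 20 to 120 N. Pads are 22 mm wide; open, the fingers measure 114 mm over their backs; the gripper's body (76 mm by 85 mm) begins 54 mm behind the grasp point. The pads swing forward as they close: fully open they stand 13 mm farther back than shut.
Start: joints at [-1.411, 0.276, 1.505, -0, 1.361, -0.121], TCP at [0.159, -0.553, 0.242] pointing down, gripper open.
Joint ranges: [-2.89, 2.89], [-0.75, 2.08], [0.22, 2.7], [-1.18, 4.32], [0.11, 2.71], [-2.7, 2.7]. Speed limits (rad/s): [2.57, 2.57, 3.14, 3.14, 3.14, 3.14].

INTERFACE

Orientations are given as a unit quaternion [w, x, y, z].
In Python, from rig import manip, eyes, job gives the robot as it stands.
- The arm moves only by the tool drive_tool, never from a script. Its argument "rows" is a list of rows, each a list of 3 entries, a list of its own where there are three numbers: the turn, a rotation vector about the world's x, y, z in rad, then the shift along the world's x, y, z in cm, then the finger opening in cm, from 0 to 8.54. A call has 1 to 8 rows; each row shifts and turns the commanded pose from where the row before left it; what a row does not reach is not made up. A row lasts 1/8 s, in which the tool goes at most 62.5 mm and 10.7 degrees, less where a joint would pass 70% of its speed; a pose out of reach is approached as far as the arm can. A call is refused whole if a number of a shift passes 6.25 or a number of a turn 0.188, either way. A call with a gripper value outside its range is refused whole. The fingers move at their own pace and stop on an object; "force" is the grip in N (left out, the last holds). Time passes only in rows, so rows that do not move let the fingers close. It gives the time, the measured TCP pose, the force, the opening and the grip force at its end, in the units of the state.
- manip.get_state(): the state, without advancing time (a new reading comes with each control period).
- eyes.get_image(name): name is "side" or "top" or "wrist"; returns the picture (400x640x3 uint8, red, green, blue); there is no depth.
- eyes.get_calibration(name): a dict with "camera_matrix" (3x3 intrinsics, pixels), "view" (4x4, takes a point from world to camera coordinates). Camera axes: x right, y up, looking along -z (the intrinsics and any distortion apply to the point x, -y, -z); pixel columns grow to the right and rows downward; lengths in m; the calibration is good to about 2 mm. The wrist camera is an equidistant fisheye: a pixel r from the principal point sees the ray r / f radians off the axis. A picture is of the moment at which its call begins: read the wrist's pose just before it. get_calibration takes no time and is no camera call; for the wrist camera it gives the pose at the moment of the call.
- job.sign_off(): hands the job in; it is judged then, once.
The state is a dict: "clock": time; "qpos": joint angles; "qd": joint speeds; "effort": joint torques, N m; "position": TCP position; "ee_rot": TCP orientation; "contact_force": force on the tool from outside, world axes, zero at the start; "moment": the same for the moment, N m; "width": finger opening in m; "gripper_force": force on a finger pad.
Only numpy, scipy, OpenCV 4.12 (cv2) and the standard library are available. Lean on these libraries where they do the work, as an engineer would, in place of code of your own. Each camera call takes 0.05 s, during which the arm holds its last target. There are 200 camera calls.

TASK

Fit the loose round end cover to the flange bearing housing: start it level in the bore with its skirt down and let go of it, then stand the short drift in the recess of the cover and press it squarely down until it clicks fully home, keeping a firm pressure on it for a second without denting the thin cover. Do not push it home with the fingers or the long drift and do not cock it. Then stand the short drift upright on the bench again, clear of the housing, and leave the other things where they are.

Things in the scene. Friction and masses are not known exactly. Their poses are not given: they have to be found in the camera images.
- housing: Grey cast four-bolt flange bearing housing, fixed, face up: 110 x 110 mm base 16 mm thick, bolt heads to 24 mm, round boss 69 mm wide up to the seat face 64 mm above the bench. Open bore 48 mm wide, 32 mm deep, 2 mm chamfer; four sprung plunger noses stand 3 mm out of its wall, 18 mm below the face. A rubber seal ring stands 1 mm proud of the face. Origin: centre of the underside; z up.
- seat (a point): Centre of the housing's bore at the height of its flat top (seat) face, 64 mm above the bench; z up. The cover is home when its flange lies on this face.
- cover: Loose turned steel end cover, 90 g. Origin: centre of the underside of its flange (60 mm wide, 3 mm thick); z up, away from the skirt. Below: 26 mm skirt, 46 mm wide, tapered foot, a groove. Above: round head 47 mm wide to z = 20.5 mm (grip here), with a recess 39.6 mm wide, 4 mm deep, floor at z = 16.5 mm. It starts on the bench on its skirt (origin 26 mm up). Thin: dents above 30 N of push.
- recess (a point): Centre of the floor of the recess in the cover's head, where the drift's foot stands; 16.5 mm above the cover's origin. Started in the bore, the cover rests on the plungers with its flange 5 to 8 mm above the seat face. Driving it past them takes a push that grows to some 14 to 21 N; then, 2 to 4 mm from home, it snaps down with a click and the push drops. Then it meets a hard stop.
- drift: The short drift: turned dark steel bar standing upright, 95 mm tall, 0.3 kg (a third more or less). Foot 34 mm wide, shank 36 mm, collar 38 mm wide from 84 mm up. Origin: centre of its foot; z up along it. It stands in either of two places; the long drift has the other.
- long_drift: The long drift, not used: dark turned bar standing upright, 135 mm tall, 36 mm wide. Origin: centre of its foot; z up. Leave it standing where it is.
- bearing: Bystander: loose ball bearing, 52 mm wide, 15 mm high, lying flat. Origin: centre of its underside. Leave it.
- spanner: Bystander: small combination spanner, 173 mm long, 28 mm wide, 10 mm high, lying flat. Origin: middle of its underside; it lies along its y. Leave it.
- tape: Bystander: black roll of tape, 58 mm wide, 19 mm high, lying flat. Origin: centre of its underside. Leave it.
Things that resemble listed ones, but are neither listed nor needed, are in the scene too. What is shaped like the cover but purple or turquoise is not meant.

How it is judged:
On the way, in this order (a step that is already met when the one before it is completed fails the run):
1. the cover stands started in the bore, level, let go, not yet home (z of cover in the frame of seat between 0.004 and 0.012 m and horizontal distance between cover and seat below 0.003 m and angle between cover's own z axis and vertical below 0.12 rad and contact force between the fingers and cover below 0.1 N), for 0.2 s.
2. the cover is home and the short drift keeps pressing on it (z of cover in the frame of seat below 0.001 m and horizontal distance between cover and seat below 0.003 m and angle between cover's own z axis and vertical below 0.03 rad and contact force between drift and cover above 6 N), for 0.4 s.
At the end, for the whole second after the job is handed in: the cover is home: flange on the seat face within 1 mm, centred within 3 mm, level within 0.03 rad; the short drift stands upright on the bench (within 0.1 rad, foot at bench height within 4 mm), at rest, at least 0.1 m from the axis of the bore (z of cover in the frame of seat between -0.002 and 0.001 m and horizontal distance between cover and seat below 0.003 m and angle between cover's own z axis and vertical below 0.03 rad and angle between drift's own z axis and vertical below 0.1 rad and height (world z) of drift between -0.004 and 0.004 m and horizontal distance between drift and seat above 0.1 m and linear speed of each of drift, cover below 0.01 m/s); the robot touches nothing.
It fails at once if the short drift pressed or struck the cover with over 30 N (dented) (contact force between drift and cover above 30 N).
It fails at once if the cover was cocked over 0.11 rad under the drift (contact force between drift and cover above 3 N and angle between cover's own z axis and vertical above 0.11 rad).
It fails at once if the cover was pushed home with the fingers (z of cover in the frame of seat below 0.002 m and horizontal distance between cover and seat below 0.01 m and contact force between the fingers and cover above 0.5 N).
It fails at once if the long drift was pressed on the cover (contact force between long_drift and cover above 1 N).
It fails at once if a bystander was disturbed (moved over 25 mm, or the long drift tipped) (distance of any of long_drift, bearing, spanner, tape from where it was at the start of the episode above 0.025 m or angle between long_drift's own z axis and vertical above 0.3 rad).
It also fails if it takes over 72 s, if anything falls off the work surface, if the arm or the gripper's body presses on something with over 40 N, if the wrist force passes 120 N, or if a joint passes its speed limit or range.

## Working session

There is one attempt and no reset: what is moved stays moved. The work goes in short steps, Python scripts to look and compute and a tool call to move; the robot and the scene stay as the last step left them, time stands still between calls to the robot, and variables do not carry over. Pictures are saved under pics/ and viewed, at most 10 in all, crops included, and the job is handed in when it is done.

Besides the shell and the picture viewer there is one more tool, called after "Request:" as name(argument=value, ...) on one line, values as JSON. drive_tool: Moves the arm, as the interface text tells. Its arguments: {"type":"object","properties":{"rows":{"type":"array"},"force":{"type":"number"}},"required":["rows"]}

```bash
mkdir -p pics; cat > h.py <<'E'
import numpy as np, cv2
from rig import manip, eyes, job
def snap(n,f):
    c=eyes.get_calibration(n); im=eyes.get_image(n)
    cv2.imwrite(f'pics/{f}.png',im[:,:,::-1]); np.savez(f'pics/{f}.npz',K=c['camera_matrix'],V=c['view'],fe=(n=='wrist'))
    return im
def ray(f,u,v):
    d=np.load(f'pics/{f}.npz');K,V=d['K'],d['V']
    a=np.array([(u-K[0,2])/K[0,0],(v-K[1,2])/K[1,1]])
    if d['fe']:
        r=np.hypot(*a); s=np.sin(r)/r if r>1e-9 else 1; c=np.array([a[0]*s,-a[1]*s,-np.cos(r)])
    else: c=np.array([a[0],-a[1],-1.])
    R=V[:3,:3]; o=-R.T@V[:3,3]; return o,R.T@c
def at(f,u,v,z):
    o,d=ray(f,u,v); return o+d*(z-o[2])/d[2]
def proj(f,p):
    d=np.load(f'pics/{f}.npz');K,V=d['K'],d['V']
    c=V[:3,:3]@np.array(p)+V[:3,3]; x,y,z=c[0],-c[1],-c[2]
    if d['fe']:
        r=np.hypot(x,y);t=np.arctan2(r,z); x,y=x/r*t,y/r*t
    else: x,y=x/z,y/z
    return np.array([K[0,0]*x+K[0,2],K[1,1]*y+K[1,2]])
E
python3 - <<'E'
from h import *
a=snap('top','top0');b=snap('side','side0')
s=manip.get_state();print(s['clock'],s['position'],s['ee_rot'],s['width'],s['contact_force'])
print(eyes.get_calibration('top'))
E
```

```text
0.1 [ 0.15926657 -0.5520366   0.24152498] [-8.15949188e-04  9.90158972e-01  1.39944789e-01 -2.49791936e-05] 0.08515421877124028 [-0.42117103 -0.50863058  1.04553128]
{'camera_matrix': array([[474.25635633,   0.        , 321.05648578],
       [  0.        , 474.25635633, 202.97889708],
       [  0.        ,   0.        ,   1.        ]]), 'view': array([[-0.0255441 , -0.99962675, -0.00968849, -0.13340981],
       [ 0.99811809, -0.02604361,  0.0555158 , -0.49999846],
       [-0.0557474 , -0.00825216,  0.9984108 , -1.04004508],
       [ 0.        ,  0.        ,  0.        ,  1.        ]])}
```

View pics/top0.png

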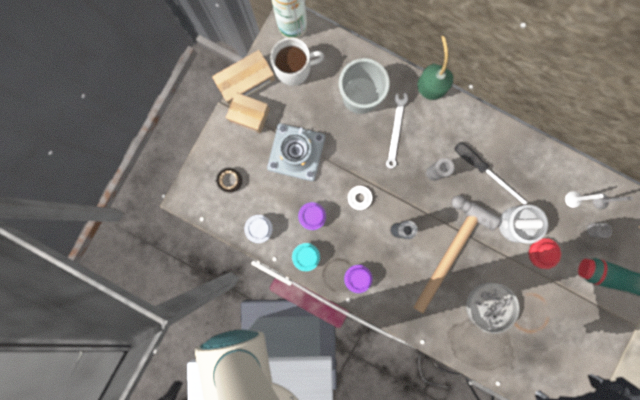

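View pics/side0.png

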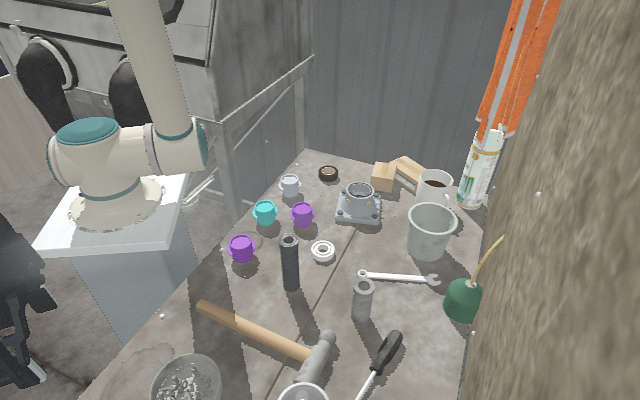

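```bash
python3 - <<'E'
from h import *
t=cv2.imread('pics/top0.png');s=cv2.imread('pics/side0.png')
A=cv2.resize(t[110:270,200:470],(800,474),interpolation=3)[:, :]
A=cv2.resize(t[115:265,205:465],(520,300),interpolation=3)
B=cv2.resize(s[160:330,220:470],(441,300),interpolation=3)
A2=cv2.resize(t[115:265,205:465],(520,300),interpolation=3)
im=np.zeros((600,800,3),np.uint8); im[:300,:520]=A; im[300:,:441]=B
im[300:600,441:800]=cv2.resize(t[150:250,380:500],(359,300),interpolation=3)
cv2.imwrite('pics/crop0.png',im)
for n,u,v,z in [('base',0,0,0),('cover',258,226,.0465),('housing',295,150,.064),('bear',229,180,.015),('tape',360,198,.019),('d1_95',404,229,.095),('d1_135',404,229,.135),('d2_95',442,168,.095),('d2_135',442,168,.135),('purp',312,215,.0465),('turq',305,256,.0465),('box',246,112,.05)]:
    print(n,at('top0',u,v,z).round(3))
print('foot side',at('side0',291,288,0),at('side0',361,318,0))
for n,p in [('d1',at('side0',291,284,0)),('d2',at('side0',361,314,0))]:
  for h in (0,.095,.135): q=p.copy();q[2]=h;print(n,h,proj('side0',q).round(),proj('top0',q).round())
print(at('side0',289,178,.0465),at('side0',358,186,.064))
E
```

```text
base [0.988 0.586 0.   ]
cover [ 0.449 -0.01   0.046]
housing [ 0.608 -0.094  0.064]
bear [0.553 0.057 0.015]
tape [ 0.505 -0.233  0.019]
d1_95 [ 0.434 -0.315  0.095]
d1_135 [ 0.434 -0.308  0.135]
d2_95 [ 0.557 -0.397  0.095]
d2_135 [ 0.552 -0.387  0.135]
purp [ 0.469 -0.126  0.046]
turq [ 0.382 -0.109  0.046]
box [0.696 0.011 0.05 ]
foot side [ 4.30091455e-01 -3.23321845e-01  1.11022302e-16] [ 0.55966062 -0.40713127  0.        ]
d1 0 [291. 284.] [396. 231.]
d1 0.095 [289. 253.] [403. 231.]
d1 0.135 [288. 238.] [407. 231.]
d2 0 [361. 314.] [432. 172.]
d2 0.095 [365. 283.] [443. 166.]
d2 0.135 [367. 268.] [448. 163.]
[ 0.44101917 -0.00694114  0.0465    ] [ 0.60927538 -0.0802067   0.064     ]
```

View pics/crop0.png

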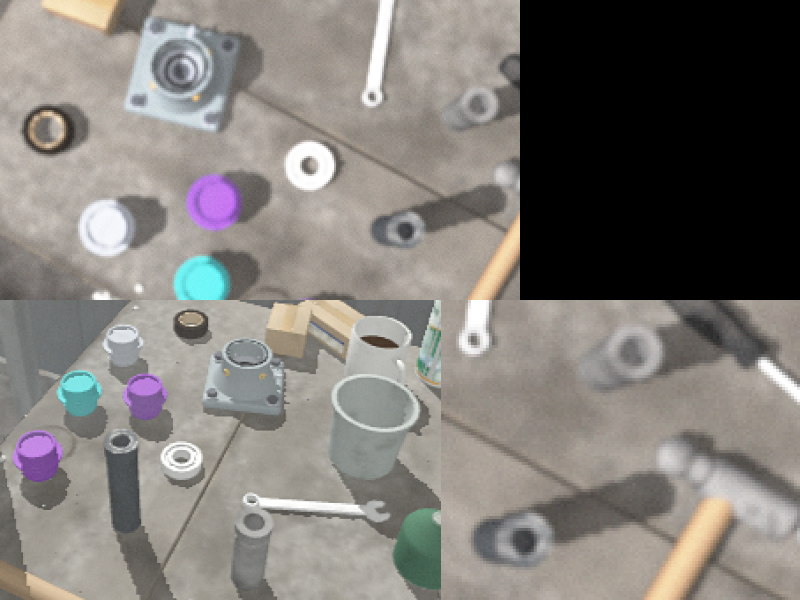

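The short drift is the one at top (441,168) / side (363,298): its top falls on the 95 mm projection. The one at top (404,229) matches 135 mm, so it is the long drift. The grey cover is at top (258,228); the purple and turquoise ones are decoys.

Request:
drive_tool(rows=[[[0,0,0],[2.9,5.4,0],8.5],[[0,0,0],[2.9,5.4,0],8.5],[[0,0,0],[2.9,5.4,0],8.5],[[0,0,0],[2.9,5.4,0],8.5],[[0,0,0],[2.9,5.4,0],8.5],[[0,0,0],[2.9,5.4,0],8.5],[[0,0,0],[2.9,5.4,0],8.5],[[0,0,0],[2.9,5.4,0],8.5]], force=30)

```text
clock: 1.1
position: [0.3918, -0.1187, 0.2423]
ee_rot: [0.0, 0.99, 0.14, 0.0]
contact_force: [0.6, -0.7, -0.5]
width: 0.0852
gripper_force: 0.0
```

Request:
drive_tool(rows=[[[0,0,0],[2.8,5.5,-1],8.5],[[0,0,0],[2.7,5.5,-1],8.5],[[0,0,0],[0,0,-1],8.5],[[0,0,0],[0,0,-1],8.5],[[0,0,0],[0,0,0],8.5],[[0,0,0],[0,0,0],8.5]])

```text
clock: 1.85
position: [0.4461, -0.0119, 0.2025]
ee_rot: [0.0, 0.99, 0.139, 0.0]
contact_force: [-0.3, -0.5, -0.2]
width: 0.0853
gripper_force: 0.0
```

```bash
python3 - <<'E'
from h import *
im=snap('wrist','w1'); s=manip.get_state(); print(s['position'])
p=s['position']
print(np.load('pics/w1.npz')['K'],np.load('pics/w1.npz')['V'])
for q in [(.447,-.008,.0465),(.608,-.09,.064)]: print(proj('w1',q))
E
```

```text
[ 0.44632801 -0.01180111  0.20270578]
[[309.70691629   0.         315.36364697]
 [  0.         309.70691629 202.31987216]
 [  0.           0.           1.        ]] [[ 2.73747462e-01 -9.61801577e-01  2.30283554e-04 -1.32919051e-01]
 [ 9.16993032e-01  2.60921833e-01 -3.01734280e-01 -3.77180702e-01]
 [ 2.90148420e-01  8.28101617e-02  9.53392034e-01 -4.70444254e-01]
 [ 0.00000000e+00  0.00000000e+00  0.00000000e+00  1.00000000e+00]]
[312.39689921 185.03563167]
[447.65325283  50.79666063]
```

View pics/w1.png

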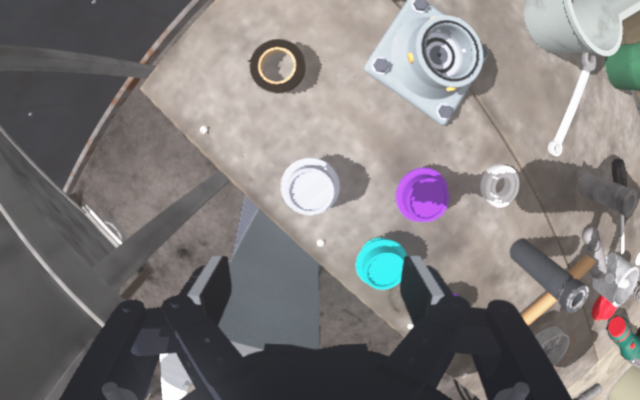

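```bash
python3 - <<'E'
from h import *
im=cv2.imread('pics/w1.png')
hsv=cv2.cvtColor(im,cv2.COLOR_BGR2HSV)
m=((hsv[:,:,2]>165)&(hsv[:,:,1]<50)).astype(np.uint8); k=np.zeros_like(m);k[145:228,265:355]=1; m*=k
n,l,st,c=cv2.connectedComponentsWithStats(m);i=1+np.argmax(st[1:,4]);m=(l==i).astype(np.uint8)
cnt=max(cv2.findContours(m,0,1)[0],key=cv2.contourArea);h=cv2.convexHull(cnt);M=cv2.moments(h)
obs=np.array([M['m10']/M['m00'],M['m01']/M['m00']]);print(obs,M['m00'],st[i])
t=np.linspace(0,6.283,60)
def circ(c,r,z): return np.array([proj('w1',(c[0]+r*np.cos(a),c[1]+r*np.sin(a),z)) for a in t],np.float32)
def model(c):
    P=np.vstack([circ(c,.03,.026),circ(c,.03,.029),circ(c,.0235,.0465)]);M=cv2.moments(cv2.convexHull(P));return np.array([M['m10']/M['m00'],M['m01']/M['m00'],M['m00']])
from scipy.optimize import fsolve
c=fsolve(lambda c:model(c)[:2]-obs,[.447,-.01],epsfcn=1e-6);print(c,model(c))
o=cv2.resize(im,None,fx=4,fy=4,interpolation=3)
for p,col in [(circ(c,.03,.029),(0,0,255)),(circ(c,.0235,.0465),(0,255,0))]: cv2.polylines(o,[((p+.5)*4).astype(int)],True,col,1)
hc=(.608,-.09)
for r,z,col in [(.0345,.064,(0,0,255)),(.024,.064,(0,255,0)),(.026,.064,(255,255,0))]: cv2.polylines(o,[((circ(hc,r,z)+.5)*4).astype(int)],True,col,1)
cv2.imwrite('pics/c1.png',np.hstack([o[560:960,1060:1440],o[0:400,1540:1940]]))
for u,v in [(446,48),(450,48),(446,52)]: print(at('w1',u,v,.064))
E
```

```text
[310.98368764 184.62134399] 7009.0 [ 265  145   90   83 6093]
[ 0.44177561 -0.00776278] [ 310.9836876   184.62134397 2638.73742372]
[ 0.60992553 -0.08773184  0.064     ]
[ 0.61159672 -0.09152028  0.064     ]
[ 0.60619987 -0.08874363  0.064     ]
```

View pics/c1.png

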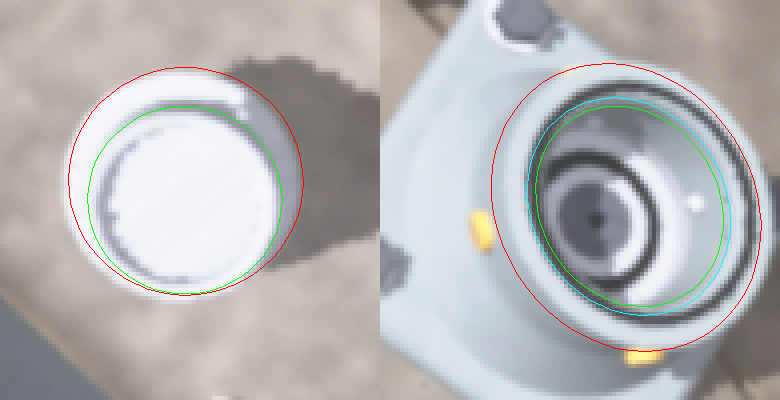

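Request:
drive_tool(rows=[[[0,0,0],[-0.5,0.45,-3],8.5],[[0,0,0],[0,0,-4],8.5],[[0,0,0],[0,0,-4],8.5],[[0,0,0],[0,0,-3],8.5],[[0,0,0],[0,0,-1],8.5],[[0,0,0],[0,0,-1.05],8.5],[[0,0,0],[0,0,0],8.5],[[0,0,0],[0,0,0],8.5]])

```text
clock: 2.9
position: [0.4421, -0.0062, 0.0426]
ee_rot: [0.0, 0.99, 0.14, 0.001]
contact_force: [0.3, -0.0, -0.4]
width: 0.0848
gripper_force: 0.0
```

Request:
drive_tool(rows=[[[0,0,0],[0,0,0],4.0],[[0,0,0],[0,0,0],4.0],[[0,0,0],[0,0,0],4.0],[[0,0,0],[0,0,0],4.0],[[0,0,0],[0,0,0],4.0],[[0,0,0],[0,0,0],4.0]], force=30)

```text
clock: 3.65
position: [0.4418, -0.0062, 0.0424]
ee_rot: [0.0, 0.99, 0.14, 0.001]
contact_force: [-0.2, -0.9, 5.6]
width: 0.0458
gripper_force: 30.1
```

Request:
drive_tool(rows=[[[0,0,0],[0,0,1.8],4.0],[[0,0,0],[0,0,5],4.0],[[0,0,0],[0,0,5],4.0],[[0,0,0],[4.3,-2.3,5],4.0],[[0,0,0],[4.3,-2.3,1],4.0],[[0,0,0],[4.3,-2.3,0],4.0],[[0,0,0],[4.3,-2.2,0],4.0],[[0,0,0],[0,0,0],4.0]])

```text
clock: 4.65
position: [0.6114, -0.0963, 0.213]
ee_rot: [0.0, 0.99, 0.139, 0.0]
contact_force: [-0.6, 0.6, -1.7]
width: 0.0457
gripper_force: 31.4
```

Request:
drive_tool(rows=[[[0,0,0],[0,0,0],4.0],[[0,0,0],[0,0,0],4.0],[[0,0,0],[0,0,0],4.0]])

```text
clock: 5.03
position: [0.608, -0.094, 0.2149]
ee_rot: [0.0, 0.99, 0.14, 0.0]
contact_force: [-1.0, -0.5, -0.1]
width: 0.046
gripper_force: 31.4
```

```bash
python3 - <<'E'
from h import *
im=snap('wrist','w2'); s=manip.get_state(); p=s['position'];print(p,s['ee_rot'],s['contact_force'])
im=cv2.imread('pics/w2.png')
t=np.linspace(0,6.283,60)
def circ(c,r,z): return np.array([proj('w2',(c[0]+r*np.cos(a),c[1]+r*np.sin(a),z)) for a in t],np.float32)
o=cv2.resize(im,None,fx=4,fy=4,interpolation=3)
hc=(.61,-.092)
for r,z,col in [(.0345,.064,(0,0,255)),(.026,.064,(0,255,0))]: cv2.polylines(o,[((circ(hc,r,z)+.5)*4).astype(int)],True,col,1)
u,v=((proj('w2',(*hc,.064)))*4).astype(int)
a=o[max(v-250,0):v+250,u-250:u+250]
w=im[180:400,180:460]
b=cv2.resize(w,(300,236)); out=np.zeros((500,800,3),np.uint8); out[:a.shape[0],:500]=a; out[:236,500:]=b
print(u,v); cv2.imwrite('pics/c2.png',out)
for d in [(0,0),(1,0),(0,1)]: print(at('w2',u/4+d[0],v/4+d[1],.064))
E
```

```text
[ 0.60818867 -0.09409469  0.2150526 ] [1.02806266e-04 9.90121193e-01 1.40214046e-01 1.84988697e-04] [-0.08850712 -0.02297875 -0.77721813]
1258 742
[ 0.61017173 -0.09175134  0.064     ]
[ 0.61043298 -0.09265814  0.064     ]
[ 0.60923383 -0.09202079  0.064     ]
```

View pics/c2.png

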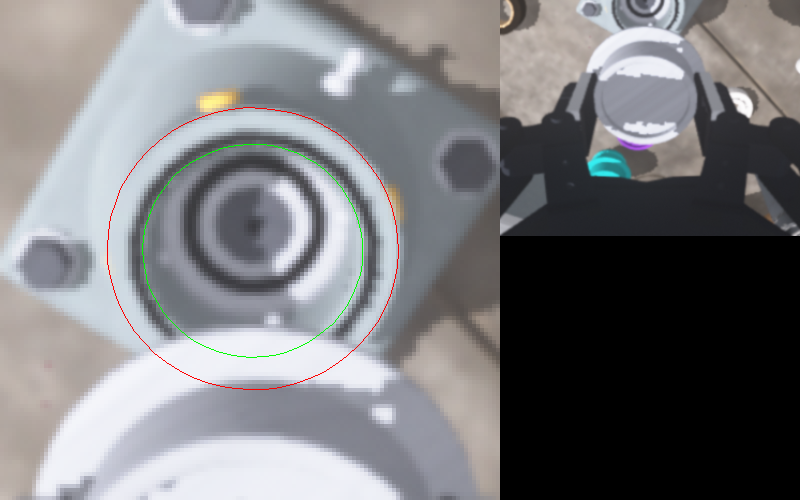

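Request:
drive_tool(rows=[[[0,0,0],[0.36,0.2,-3],4.0],[[0,0,0],[0,0,-3],4.0],[[0,0,0],[0,0,-3],4.0],[[0,0,0],[0,0,-1.3],4.0],[[0,0,0],[0,0,0],4.0],[[0,0,0],[0,0,0],4.0]])

```text
clock: 5.82
position: [0.6134, -0.0928, 0.113]
ee_rot: [0.001, 0.99, 0.14, 0.001]
contact_force: [0.3, 0.1, -1.3]
width: 0.0458
gripper_force: 31.4
```

```bash
python3 - <<'E'
from h import *
im=snap('side','s3'); s=manip.get_state(); p=s['position'];print(p,s['contact_force'])
im=cv2.imread('pics/s3.png');t=np.linspace(0,6.283,60)
w=snap('wrist','w3');w=cv2.imread('pics/w3.png')
def circ(f,c,r,z): return np.array([proj(f,(c[0]+r*np.cos(a),c[1]+r*np.sin(a),z)) for a in t],np.float32)
out=np.zeros((500,800,3),np.uint8)
c=p[:2]+[-.0015,-.0004];z0=p[2]-.0164
o=cv2.resize(w,None,fx=3,fy=3,interpolation=3)
for r,z,col in [(.03,z0+.003,(0,0,255)),(.0235,z0+.0205,(0,255,0))]: cv2.polylines(o,[((circ('w3',c,r,z)+.5)*3).astype(int)],True,col,1)
u,v=(proj('w3',(*c,z0+.01))*3).astype(int); a=o[v-250:v+250,u-200:u+200]; out[:a.shape[0],:400]=a
o=cv2.resize(im,None,fx=4,fy=4,interpolation=3)
hc=(.6103,-.0925)
for r,z,cc,col in [(.0345,.064,hc,(0,0,255)),(.023,z0-.026,c,(0,255,0))]: cv2.polylines(o,[((circ('s3',cc,r,z)+.5)*4).astype(int)],True,col,1)
u,v=(proj('s3',(*hc,.08))*4).astype(int); a=o[v-250:v+250,u-200:u+200]; out[:a.shape[0],400:]=a
cv2.imwrite('pics/c3.png',out)
E
```

```text
[ 0.61342031 -0.09285628  0.11309405] [-0.62479484  0.35169161 -1.17186145]
```

View pics/c3.png

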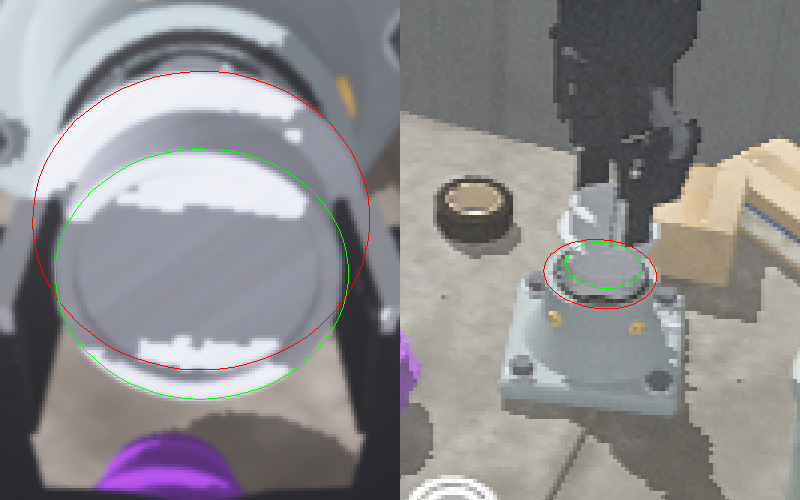

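Request:
drive_tool(rows=[[[0,0,0],[-0.16,0.07,0],4.0],[[0,0,0],[0,0,0],4.0],[[0,0,0],[0,0,-0.5],4.0],[[0,0,0],[0,0,-0.3],4.0],[[0,0,0],[0,0,-0.3],4.0],[[0,0,0],[0,0,0],4.0]])

```text
clock: 6.68
position: [0.6106, -0.0919, 0.1001]
ee_rot: [-0.0, 0.99, 0.14, -0.0]
contact_force: [0.1, 0.6, -0.9]
width: 0.0454
gripper_force: 31.4
```

Request:
drive_tool(rows=[[[0,0,0],[0,0,-0.3],4.0],[[0,0,0],[0,0,-0.3],4.0],[[0,0,0],[0,0,-0.3],4.0],[[0,0,0],[0,0,0],4.0]])

```text
clock: 7.18
position: [0.6107, -0.0919, 0.0912]
ee_rot: [-0.0, 0.99, 0.14, -0.0]
contact_force: [0.1, 0.2, -0.7]
width: 0.0458
gripper_force: 31.4
```

Request:
drive_tool(rows=[[[0,0,0],[0,0,-0.2],4.0],[[0,0,0],[0,0,-0.1],4.0],[[0,0,0],[0,0,0],4.0],[[0,0,0],[0,0,0],5.0],[[0,0,0],[0,0,0],5.5],[[0,0,0],[0,0,0],7.5],[[0,0,0],[0,0,0],8.5],[[0,0,0],[0,0,0],8.5]])

```text
clock: 8.18
position: [0.6108, -0.0919, 0.0886]
ee_rot: [0.0, 0.99, 0.14, 0.0]
contact_force: [-0.1, -0.3, -0.2]
width: 0.0848
gripper_force: 0.0
```

Request:
drive_tool(rows=[[[0,0,0],[0,0,0],8.5],[[0,0,0],[0,0,2],8.5],[[0,0,0],[0,0,4],8.5],[[0,0,0],[0,0,4],8.5],[[0,0,0],[0,0,2],8.5],[[0,0,0],[0,0,0],8.5]])

```text
clock: 8.93
position: [0.6118, -0.0922, 0.2105]
ee_rot: [0.001, 0.99, 0.14, 0.002]
contact_force: [0.0, 0.1, -0.5]
width: 0.0849
gripper_force: 0.0
```

```bash
python3 - <<'E'
from h import *
snap('side','s4');snap('wrist','w4'); s=manip.get_state(); p=s['position'];print(p,s['contact_force'])
im=cv2.imread('pics/s4.png');t=np.linspace(0,6.283,60);w=cv2.imread('pics/w4.png')
def circ(f,c,r,z): return np.array([proj(f,(c[0]+r*np.cos(a),c[1]+r*np.sin(a),z)) for a in t],np.float32)
out=np.zeros((500,800,3),np.uint8); c=(.6103,-.0925);z0=.070
for f,im,k,x in [('w4',w,4,0),('s4',im,6,400)]:
  o=cv2.resize(im,None,fx=k,fy=k,interpolation=3)
  for r,z,col in [(.03,z0+.003,(0,0,255)),(.0235,z0+.0205,(0,255,0)),(.0345,.064,(255,255,0))]: cv2.polylines(o,[((circ(f,c,r,z)+.5)*k).astype(int)],True,col,1)
  u,v=(proj(f,(*c,.08))*k).astype(int); a=o[max(0,v-250):v+250,u-200:u+200]; out[:a.shape[0],x:x+400]=a
cv2.imwrite('pics/c4.png',out)
E
```

```text
[ 0.61026012 -0.09176575  0.2077396 ] [ 0.28826105  0.40348075 -0.32607676]
```

View pics/c4.png

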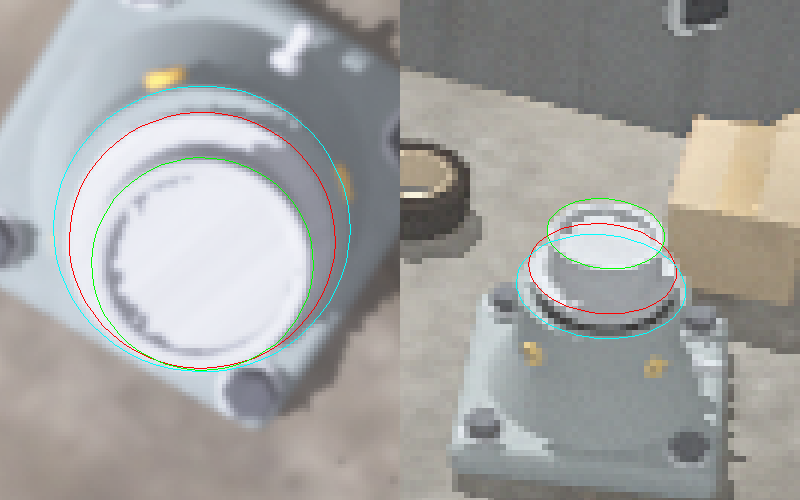

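Request:
drive_tool(rows=[[[0,0,0],[-0.9,-5.1,0.5],8.5],[[0,0,0],[-0.9,-5.1,0.5],8.5],[[0,0,0],[-0.9,-5.1,0.5],8.5],[[0,0,0],[-0.9,-5.1,0.5],8.5],[[0,0,0],[-0.9,-5.1,0.5],8.5],[[0,0,0],[-0.8,-5.1,0],8.5],[[0,0,0],[0,0,0],8.5],[[0,0,0],[0,0,0],8.5]])

```text
clock: 10.02
position: [0.5572, -0.3971, 0.2316]
ee_rot: [-0.002, 0.99, 0.14, -0.001]
contact_force: [0.6, 0.4, 0.4]
width: 0.085
gripper_force: 0.0
```

```bash
python3 - <<'E'
from h import *
snap('wrist','w5'); s=manip.get_state(); p=s['position'];print(p,s['contact_force'])
t=np.linspace(0,6.283,60);w=cv2.imread('pics/w5.png')
def circ(f,c,r,z): return np.array([proj(f,(c[0]+r*np.cos(a),c[1]+r*np.sin(a),z)) for a in t],np.float32)
c=(.557,-.401);k=3
o=cv2.resize(w,None,fx=k,fy=k,interpolation=3)
for r,z,col in [(.019,.095,(0,0,255)),(.017,.0,(0,255,0))]: cv2.polylines(o,[((circ('w5',c,r,z)+.5)*k).astype(int)],True,col,1)
u,v=(proj('w5',(*c,.07))*k).astype(int); a=o[max(0,v-280):v+280,max(0,u-350):u+350]
print(u/k,v/k)
for d in [(0,0),(1,0),(0,1)]: print(at('w5',u/k+d[0],v/k+d[1],.095))
cv2.imwrite('pics/c5.png',a)
E
```

```text
[ 0.55758361 -0.39656944  0.23220009] [ 0.27809901 -0.25075229 -0.42365528]
320.3333333333333 186.33333333333334
[ 0.563381   -0.39871111  0.095     ]
[ 0.56362971 -0.3995727   0.095     ]
[ 0.56248997 -0.39897096  0.095     ]
```

View pics/c5.png

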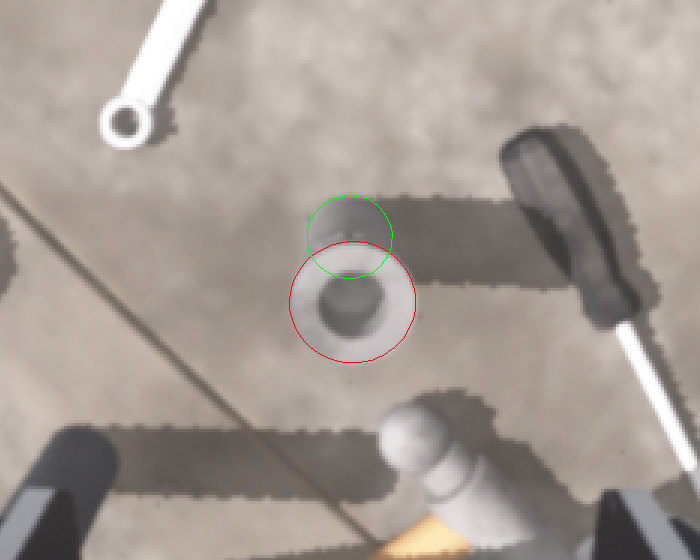

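Request:
drive_tool(rows=[[[0,0,0],[-0.05,-0.45,-4],8.5],[[0,0,0],[0,0,-4],8.5],[[0,0,0],[0,0,-4],8.5],[[0,0,0],[0,0,-3],8.5],[[0,0,0],[0,0,-1.5],8.5],[[0,0,0],[0,0,-1],8.5],[[0,0,0],[0,0,0],8.5],[[0,0,0],[0,0,0],8.5]])

```text
clock: 11.08
position: [0.558, -0.4029, 0.0599]
ee_rot: [0.001, 0.99, 0.14, 0.001]
contact_force: [-0.1, -0.4, -0.0]
width: 0.0849
gripper_force: 0.0
```

Request:
drive_tool(rows=[[[0,0,0],[0,0,0],3.0],[[0,0,0],[0,0,0],3.0],[[0,0,0],[0,0,0],3.0],[[0,0,0],[0,0,0],3.0],[[0,0,0],[0,0,0],3.0],[[0,0,0],[0,0,0],3.0],[[0,0,0],[0,0,0],3.0]], force=90)

```text
clock: 11.95
position: [0.5574, -0.4024, 0.0592]
ee_rot: [0.0, 0.99, 0.14, 0.0]
contact_force: [-0.9, 2.2, 4.7]
width: 0.0359
gripper_force: 89.8
```

Request:
drive_tool(rows=[[[0,0,0],[0,0,1],3.0],[[0,0,0],[0,0,4],3.0],[[0,0,0],[0,0,5],3.0],[[0,0,0],[0.8,4.4,2],3.0],[[0,0,0],[0.9,5.1,0.5],3.0],[[0,0,0],[0.9,5.1,0],3.0],[[0,0,0],[0.9,5.1,0],3.0],[[0,0,0],[0.9,5.1,0],3.0]])

```text
clock: 12.95
position: [0.601, -0.1528, 0.1829]
ee_rot: [-0.0, 0.99, 0.14, -0.001]
contact_force: [0.8, -0.3, -4.0]
width: 0.0356
gripper_force: 90.8
```

Request:
drive_tool(rows=[[[0,0,0],[0.9,5.1,0],3.0],[[0,0,0],[0,1.1,0],3.0],[[0,0,0],[0,0,0],3.0],[[0,0,0],[0,0,0],3.0],[[0,0,0],[0,0,0],3.0]])

```text
clock: 13.58
position: [0.6102, -0.0939, 0.1834]
ee_rot: [0.0, 0.99, 0.139, -0.0]
contact_force: [-1.2, -0.4, -3.5]
width: 0.0359
gripper_force: 91.1
```

Request:
drive_tool(rows=[[[0,0,0],[0,0.14,-1],3.0],[[0,0,0],[0,0,-1],3.0],[[0,0,0],[0,0,-0.7],3.0],[[0,0,0],[0,0,-0.3],3.0],[[0,0,0],[0,0,0],3.0],[[0,0,0],[0,0,0],3.0]])

```text
clock: 14.32
position: [0.6106, -0.091, 0.1539]
ee_rot: [0.0, 0.99, 0.14, 0.0]
contact_force: [0.4, -0.5, -3.2]
width: 0.0359
gripper_force: 91.0
```

```bash
python3 - <<'E'
from h import *
s=manip.get_state();print(s['position'],s['contact_force'])
snap('side','s6');snap('wrist','w6');p=s['position']
t=np.linspace(0,6.283,60)
def circ(f,c,r,z): return np.array([proj(f,(c[0]+r*np.cos(a),c[1]+r*np.sin(a),z)) for a in t],np.float32)
out=np.zeros((500,800,3),np.uint8); c=(.6103,-.0925);z0=.070
for f,k,x in [('w6',4,0),('s6',6,400)]:
  o=cv2.resize(cv2.imread(f'pics/{f}.png'),None,fx=k,fy=k,interpolation=3)
  for r,z,cc,col in [(.0235,z0+.0205,c,(0,255,0)),(.017,p[2]-.0592,p[:2],(0,0,255))]: cv2.polylines(o,[((circ(f,cc,r,z)+.5)*k).astype(int)],True,col,1)
  u,v=(proj(f,(*c,.09))*k).astype(int); a=o[max(0,v-250):v+250,u-200:u+200]; out[:a.shape[0],x:x+400]=a
cv2.imwrite('pics/c6.png',out)
E
```

```text
[ 0.61059889 -0.09100716  0.15390503] [ 0.35753098 -0.45602617 -3.20292754]
```

View pics/c6.png

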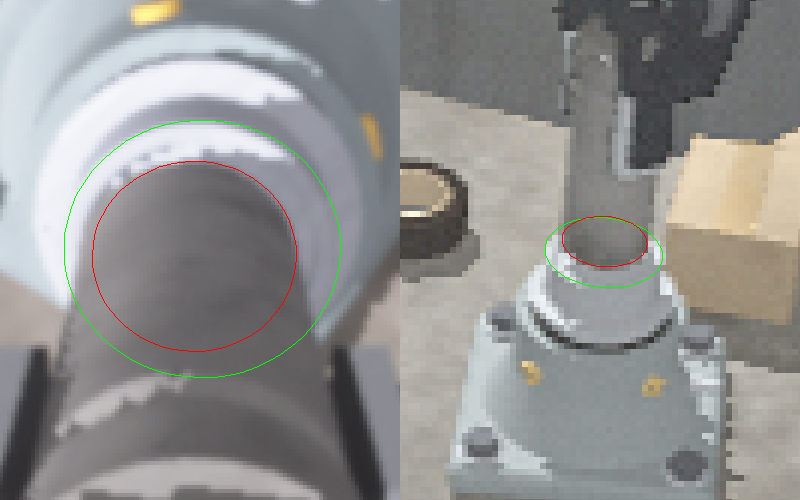

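The drift foot, projected at about (195,256) in the left panel, sits about 1.7 mm toward +y of the head centre (about 205,249). I'll shift it −1.5 mm in y.

Request:
drive_tool(rows=[[[0,0,0],[0,-0.15,0],3.0],[[0,0,0],[0,0,0],3.0],[[0,0,0],[0,0,-0.1],3.0],[[0,0,0],[0,0,-0.1],3.0],[[0,0,0],[0,0,-0.1],3.0],[[0,0,0],[0,0,-0.1],3.0],[[0,0,0],[0,0,-0.1],3.0],[[0,0,0],[0,0,0],3.0]])

```text
clock: 15.42
position: [0.6102, -0.0925, 0.1485]
ee_rot: [-0.0, 0.99, 0.14, -0.0]
contact_force: [-0.7, -0.2, -3.8]
width: 0.0359
gripper_force: 91.0
```

Request:
drive_tool(rows=[[[0,0,0],[0,0,-0.05],3.0],[[0,0,0],[0,0,-0.05],3.0],[[0,0,0],[0,0,-0.05],3.0],[[0,0,0],[0,0,0],3.0]])

```text
clock: 15.92
position: [0.6103, -0.0925, 0.147]
ee_rot: [0.0, 0.99, 0.14, -0.0]
contact_force: [0.9, 1.6, -3.5]
width: 0.0355
gripper_force: 91.0
```

Request:
drive_tool(rows=[[[0,0,0],[0,0,-0.05],3.0],[[0,0,0],[0,0,-0.05],3.0],[[0,0,0],[0,0,0],3.0]])

```text
clock: 16.3
position: [0.6103, -0.0925, 0.146]
ee_rot: [0.0, 0.99, 0.14, -0.0]
contact_force: [0.1, -0.4, -3.9]
width: 0.0355
gripper_force: 91.0
```

Request:
drive_tool(rows=[[[0,0,0],[0,0,-0.05],3.0],[[0,0,0],[0,0,-0.05],3.0],[[0,0,0],[0,0,0],3.0]])

```text
clock: 16.68
position: [0.6105, -0.0927, 0.1455]
ee_rot: [0.0, 0.99, 0.14, 0.0]
contact_force: [-0.1, -0.5, 1.0]
width: 0.0359
gripper_force: 91.3
```

Request:
drive_tool(rows=[[[0,0,0],[0,0,-0.05],3.0],[[0,0,0],[0,0,0],3.0]])

```text
clock: 16.92
position: [0.6106, -0.0928, 0.1452]
ee_rot: [0.0, 0.99, 0.14, 0.0]
contact_force: [-0.9, -1.0, 2.5]
width: 0.0357
gripper_force: 91.6
```

Request:
drive_tool(rows=[[[0,0,0],[0,0,-0.04],3.0],[[0,0,0],[0,0,-0.04],3.0],[[0,0,0],[0,0,-0.04],3.0]])

```text
clock: 17.3
position: [0.6107, -0.0927, 0.1447]
ee_rot: [0.0, 0.99, 0.14, 0.001]
contact_force: [-1.8, -0.3, 8.3]
width: 0.0356
gripper_force: 92.0
```

Request:
drive_tool(rows=[[[0,0,0],[0,0,-0.03],3.0],[[0,0,0],[0,0,-0.03],3.0]])

```text
clock: 17.55
position: [0.6108, -0.0928, 0.1445]
ee_rot: [0.001, 0.99, 0.14, 0.001]
contact_force: [-1.9, -0.8, 9.0]
width: 0.0357
gripper_force: 92.2
```

Request:
drive_tool(rows=[[[0,0,0],[0,0,-0.04],3.0],[[0,0,0],[0,0,-0.04],3.0]])

```text
clock: 17.8
position: [0.611, -0.0927, 0.1443]
ee_rot: [0.001, 0.99, 0.14, 0.001]
contact_force: [-1.8, -0.3, 11.5]
width: 0.0358
gripper_force: 92.5
```

Request:
drive_tool(rows=[[[0,0,0],[0,0,-0.03],3.0],[[0,0,0],[0,0,-0.03],3.0]])

```text
clock: 18.05
position: [0.611, -0.0927, 0.1435]
ee_rot: [0.001, 0.99, 0.14, 0.001]
contact_force: [-1.0, -0.2, -1.2]
width: 0.036
gripper_force: 91.1
```

Request:
drive_tool(rows=[[[0,0,0],[0,0,-0.05],3.0],[[0,0,0],[0,0,-0.05],3.0],[[0,0,0],[0,0,0],3.0]])

```text
clock: 18.42
position: [0.6106, -0.0924, 0.1397]
ee_rot: [-0.0, 0.99, 0.14, 0.0]
contact_force: [1.2, -0.2, -0.7]
width: 0.036
gripper_force: 91.5
```

Request:
drive_tool(rows=[[[0,0,0],[0,0,-0.04],3.0],[[0,0,0],[0,0,-0.04],3.0],[[0,0,0],[0,0,0],3.0]])

```text
clock: 18.8
position: [0.6106, -0.0924, 0.1397]
ee_rot: [0.0, 0.99, 0.14, 0.0]
contact_force: [1.4, 0.4, 1.5]
width: 0.0357
gripper_force: 91.5
```

Request:
drive_tool(rows=[[[0,0,0],[0,0,-0.06],3.0],[[0,0,0],[0,0,-0.06],3.0],[[0,0,0],[0,0,0],3.0]])

```text
clock: 19.18
position: [0.6107, -0.0924, 0.1397]
ee_rot: [0.0, 0.99, 0.14, 0.001]
contact_force: [-0.3, 1.0, 6.7]
width: 0.0357
gripper_force: 92.2
```

Request:
drive_tool(rows=[[[0,0,0],[0,0,-0.06],3.0],[[0,0,0],[0,0,-0.03],3.0],[[0,0,0],[0,0,0],3.0]])

```text
clock: 19.55
position: [0.6107, -0.0923, 0.1396]
ee_rot: [0.0, 0.99, 0.14, 0.001]
contact_force: [-0.2, 1.1, 11.5]
width: 0.0358
gripper_force: 92.5
```

Request:
drive_tool(rows=[[[0,0,0],[0,0,-0.04],3.0],[[0,0,0],[0,0,0],3.0],[[0,0,0],[0,0,0],3.0],[[0,0,0],[0,0,0],3.0],[[0,0,0],[0,0,0],3.0],[[0,0,0],[0,0,0],3.0],[[0,0,0],[0,0,0],3.0],[[0,0,0],[0,0,0],3.0]])

```text
clock: 20.55
position: [0.6108, -0.0923, 0.1396]
ee_rot: [0.0, 0.99, 0.14, 0.001]
contact_force: [-1.1, 1.9, 12.5]
width: 0.036
gripper_force: 92.6
```

Request:
drive_tool(rows=[[[0,0,0],[0,0,0],3.0],[[0,0,0],[0,0,0],3.0],[[0,0,0],[0,0,0],3.0]])

```text
clock: 20.92
position: [0.6108, -0.0923, 0.1396]
ee_rot: [0.0, 0.99, 0.14, 0.001]
contact_force: [-1.3, 0.6, 12.9]
width: 0.0357
gripper_force: 92.6
```

Request:
drive_tool(rows=[[[0,0,0],[0,0,0.2],3.0],[[0,0,0],[0,0,0.3],3.0],[[0,0,0],[0,0,0.5],3.0],[[0,0,0],[0,0,1.5],3.0],[[0,0,0],[0,0,2],3.0],[[0,0,0],[0,0,0.8],3.0],[[0,0,0],[-0.9,-5.1,0],3.0],[[0,0,0],[-0.9,-5.1,0],3.0]])

```text
clock: 21.92
position: [0.5922, -0.195, 0.1904]
ee_rot: [0.0, 0.99, 0.141, 0.0]
contact_force: [0.7, -0.3, -3.9]
width: 0.0357
gripper_force: 91.2
```

Request:
drive_tool(rows=[[[0,0,0],[-0.9,-5.2,0],3.0],[[0,0,0],[-0.9,-5.2,0],3.0],[[0,0,0],[-0.9,-5.2,0],3.0],[[0,0,0],[-0.8,-5.2,0],3.0],[[0,0,0],[0,0,0],3.0],[[0,0,0],[0,0,0],3.0],[[0,0,0],[0,0,0],3.0]])

```text
clock: 22.8
position: [0.5575, -0.4011, 0.19]
ee_rot: [-0.0, 0.99, 0.141, -0.0]
contact_force: [-0.6, 0.8, -4.5]
width: 0.036
gripper_force: 91.5
```

Request:
drive_tool(rows=[[[0,0,0],[0,0,-4],3.0],[[0,0,0],[0,0,-4],3.0],[[0,0,0],[0,0,-3.2],3.0],[[0,0,0],[0,0,-1.3],3.0],[[0,0,0],[0,0,-0.2],3.0],[[0,0,0],[0,0,0],3.0],[[0,0,0],[0,0,0],3.0]])

```text
clock: 23.68
position: [0.5582, -0.4031, 0.0648]
ee_rot: [0.001, 0.99, 0.14, 0.001]
contact_force: [-0.3, -0.5, -4.1]
width: 0.0355
gripper_force: 91.5
```

Request:
drive_tool(rows=[[[0,0,0],[0,0,-0.1],3.0],[[0,0,0],[0,0,-0.05],3.0],[[0,0,0],[0,0,-0.05],3.0],[[0,0,0],[0,0,0],3.0]])

```text
clock: 24.18
position: [0.5572, -0.4025, 0.061]
ee_rot: [-0.0, 0.99, 0.14, -0.0]
contact_force: [0.5, 0.2, -3.6]
width: 0.036
gripper_force: 91.6
```

Request:
drive_tool(rows=[[[0,0,0],[0,0,-0.1],3.0],[[0,0,0],[0,0,-0.05],3.0],[[0,0,0],[0,0,-0.05],3.0],[[0,0,0],[0,0,0],3.0],[[0,0,0],[0,0,0],3.0]])

```text
clock: 24.8
position: [0.5573, -0.4024, 0.0593]
ee_rot: [0.0, 0.99, 0.14, 0.0]
contact_force: [-0.8, 0.6, -1.7]
width: 0.0356
gripper_force: 91.8
```

Touching the bench; a hair more, then release.

Request:
drive_tool(rows=[[[0,0,0],[0,0,-0.03],3.0],[[0,0,0],[0,0,0],3.0],[[0,0,0],[0,0,0],3.8],[[0,0,0],[0,0,0],4.5],[[0,0,0],[0,0,0],6.5],[[0,0,0],[0,0,0],8.5],[[0,0,0],[0,0,0],8.5],[[0,0,0],[0,0,0],8.5]], force=20)

```text
clock: 25.8
position: [0.5573, -0.4025, 0.0588]
ee_rot: [0.0, 0.99, 0.14, -0.0]
contact_force: [0.4, 0.0, -0.3]
width: 0.0853
gripper_force: 0.0
```

Request:
drive_tool(rows=[[[0,0,0],[0,0,0],8.5],[[0,0,0],[0,0,1],8.5],[[0,0,0],[0,0,3],8.5],[[0,0,0],[0,0,4],8.5],[[0,0,0],[0,0,4],8.5],[[0,0,0],[0,0,4],8.5],[[0,0,0],[0,0,0],8.5],[[0,0,0],[0,0,0],8.5]])

```text
clock: 26.8
position: [0.557, -0.4022, 0.2187]
ee_rot: [-0.0, 0.99, 0.14, -0.0]
contact_force: [-0.4, -0.2, -0.5]
width: 0.0854
gripper_force: 0.0
```

```bash
python3 - <<'E'
from h import *
s=manip.get_state();print(s['clock'],s['position'],s['contact_force'])
snap('wrist','w7');a=cv2.imread('pics/w7.png');b=cv2.imread('pics/w5.png')
snap('side','s7');c=cv2.imread('pics/s7.png')
out=np.zeros((600,800,3),np.uint8)
u,v=map(int,proj('w7',(.557,-.401,.05)))
out[:,:400]=cv2.resize(a[max(0,v-100):max(0,v-100)+200,u-67:u+67],(400,600),interpolation=3)
u,v=map(int,proj('s7',(.6103,-.0925,.06)))
out[:300,400:]=cv2.resize(c[v-37:v+38,u-50:u+50],(400,300),interpolation=3)
u,v=map(int,proj('s7',(.557,-.401,.05)))
out[300:,400:]=cv2.resize(c[v-37:v+38,u-50:u+50],(400,300),interpolation=3)
cv2.imwrite('pics/c7.png',out)
# model-free check: brightness of flange-to-seat gap
t=np.linspace(0,6.283,60)
print('cover head top px if home', proj('s7',(.6103,-.0925,.0845)), 'if +6', proj('s7',(.6103,-.0925,.0905)))
# template-match drift standing vs. before
x,y=206,142
p0=cv2.imread('pics/side0.png');u,v=map(int,proj('s7',(.557,-.401,.05)))
T=p0[v-26:v+26,u-16:u+16];R=cv2.matchTemplate(c[v-46:v+46,u-36:u+36],T,cv2.TM_CCOEFF_NORMED);_,m,_,l=cv2.minMaxLoc(R);print('drift match',m,l[0]-20,l[1]-20)
u,v=map(int,proj('s7',(.6103,-.0925,.09)));T=cv2.imread('pics/s4.png')[v-12:v+8,u-14:u+14];R=cv2.matchTemplate(c[v-22:v+22,u-24:u+24],T,cv2.TM_CCOEFF_NORMED);_,m,_,l=cv2.minMaxLoc(R);print('cover head moved px',m,l[0]-10,l[1]-10)
E
```

```text
26.8 [ 0.55697289 -0.40219938  0.21872761] [-0.367509   -0.24650406 -0.4705921 ]
cover head top px if home [359.94037663 182.3294499 ] if +6 [360.12591332 180.33545245]
drift match 0.9955355525016785 0 0
cover head moved px 0.18100899457931519 3 -7
```

```bash
python3 - <<'E'
from h import *
c=cv2.imread('pics/s7.png');o=cv2.imread('pics/s4.png');z=cv2.imread('pics/side0.png')
for n,p in [('base corner',(.56,-.14,.016)),('tape',(.553,.057,.01)),('boss',(.58,-.11,.045)),('head',(.6103,-.0925,.082))]:
    u,v=map(int,proj('s7',p)); d=lambda i,j:np.abs(i[v-6:v+7,u-6:u+7].astype(int)-j[v-6:v+7,u-6:u+7]).mean().round(1)
    print(n,u,v,'vs start',d(c,z),'vs started',d(c,o),c[v,u])
snap('top','t7');t=cv2.imread('pics/t7.png')
u,v=map(int,proj('t7',(.6103,-.0925,.08)))
g=cv2.cvtColor(t,6)[v-16:v+17,u-16:u+17];print(u,v);print(g[::3,::3])
E
```

```text
base corner 341 217 vs start 2.4 vs started 2.3 [151 149 144]
tape 328 172 vs start 3.0 vs started 2.9 [135 156 173]
boss 347 200 vs start 18.5 vs started 17.1 [105 137 154]
head 359 183 vs start 82.8 vs started 128.4 [69 64 65]
293 147
[[186 180 146 165 191 184 176 198 196 134 130]
 [192 188 194 191 205 214 211 198 180 121 109]
 [192 184 194 225 222 218 223 224 172 120 105]
 [189 187 223 206 224 233 232 228 229 153 124]
 [188 204 227 201 232 231 231 228 234 204 131]
 [194 218 224 225 232 231 229 231 232 213 142]
 [200 221 222 216 232 226 228 230 228 193 143]
 [198 206 228 185 220 230 233 231 228 144 133]
 [201 194 227 221 201 216 226 216 164 155 148]
 [197 209 197 232 228 188 178 200 228 197 143]
 [179 202 181 183 209 220 221 220 188 144  96]]
```

Request:
drive_tool(rows=[[[0,0,0],[-4,-4,2],8.5],[[0,0,0],[-4,-4,2],8.5],[[0,0,0],[-4,-4,2],8.5],[[0,0,0],[-4,-4,2],8.5],[[0,0,0],[0,0,0],8.5],[[0,0,0],[0,0,0],8.5]])

```text
clock: 27.7
position: [0.3972, -0.5621, 0.2974]
ee_rot: [-0.001, 0.99, 0.14, -0.0]
contact_force: [0.3, -0.2, -0.5]
width: 0.0849
gripper_force: 0.0
```

```bash
python3 - <<'E'
from h import *
snap('side','s8');c=cv2.imread('pics/s8.png');o=cv2.imread('pics/s4.png')
u,v=map(int,proj('s8',(.6103,-.0925,.09)));T=o[v-8:v+18,u-14:u+14]
f=lambda i:cv2.resize(i,None,fx=4,fy=4,interpolation=3)
R=cv2.matchTemplate(f(c[v-18:v+28,u-24:u+24]),f(T),cv2.TM_CCOEFF_NORMED);_,m,_,l=cv2.minMaxLoc(R);print('moved px',m,l[0]/4-10,l[1]/4-10)
print('expected',proj('s8',(.6103,-.0925,.084))-proj('s8',(.6103,-.0925,.0899)))
E
```

```text
moved px 0.7799437642097473 0.0 2.0
expected [-0.18230303  1.95924461]
```

The cover moved down by exactly the expected amount, so it is home.

```bash
python3 -c "
from rig import job
print(job.sign_off())"
```

```text
the job is handed in; nothing more can be done
None
```

The cover clicked home under the short drift, which held about 16 N on it for more than a second. The drift is back upright on its starting spot, nothing else was touched as far as I could tell, and the job is handed in; sign-off returned no verdict.

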